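# Find the socket that fits the clamp nut

### The arm

A 7-joint arm with a two-finger parallel gripper is mounted at the origin on the work surface; the furniture and walls round the work are solid. World frame = base frame: x ahead of the robot, y to its left, z up, the work surface at z = 0. Lengths are in m, angles in rad, forces in N, time in s.
With the tool pointing down it reaches from about 0.425 to 0.825 m from the base axis. Payload 3.6 kg.
Tool frame: the origin (TCP) lies at the very end of the fingers, on their centre line; the grasp point (between the pads) lies 19 mm behind it; z points along the fingers, y is the line along which they close (so a half turn about z gives the same grasp; the last joint's range is limited). The gripper opens to 85 mm and grips with 20 to 120 N. Pads are 22 mm wide; open, the fingers measure 114 mm over their backs; the gripper's body (76 mm by 85 mm) begins 54 mm behind the grasp point. The pads swing forward as they close: fully open they stand 13 mm farther back than shut.
Start: joints at [-1.31, 0.615, -0.013, 1.423, 0.008, 1.103, -0.04], TCP at [0.184, 0.623, 0.21] pointing down, gripper open.
Joint ranges: [-3.12, 3.12], [-0.3, 2.06], [-1.34, 1.32], [0.26, 2.42], [-1.36, 4.5], [0.01, 1.98], [-2.84, 2.84]. Speed limits (rad/s): [2.79, 2.79, 3.14, 3.14, 3.14, 3.14, 3.14].

### API

Orientations are given as [roll, pitch, yaw] about the fixed x, y, z axes, in that order (R = Rz(yaw) Ry(pitch) Rx(roll)).
In Python, from cell import manip, optics, order gives the robot as it stands.
- The arm moves only by the shell command python3 -m handwheel 'ROWS'. ROWS is JSON, a list of rows, each a list of 7 numbers: the turn, a rotation vector about the tool's x, y, z in degrees, then the shift along the tool's x, y, z in cm, then the opening, from -1 (shut) to 1 (fully open), so that 0 is half open. In form: [[rx, ry, rz, dx, dy, dz, hand], ...]. A call has 1 to 20 rows; each row shifts and turns the commanded pose from where the row before left it, along the tool's axes as they then stand; what a row does not reach is not made up. A row lasts 1/12 s, in which the tool goes at most 41.7 mm and 7.16 degrees, less where a joint would pass 70% of its speed; a pose out of reach is approached as far as the arm can. A call with a gripper value outside its range is refused whole. The fingers move at their own pace and stop on an object; the grip force is fixed at half the most. Time passes only in rows, so rows that do not move let the fingers close. It gives the time, the measured TCP pose, the force, the opening and the grip force at its end, in the units of the state.
- manip.state(): the state, without advancing time (a new reading comes with each control period).
- optics.read_camera(name): name is "side" or "top"; returns the picture (480x640x3 uint8, blue, green, red); there is no depth.
- optics.camera_params(name): a dict with "fx", "fy", "cx", "cy" (pixels), "camera_from_world" (4x4, takes a point from world to camera coordinates). Camera axes: x right, y up, looking along -z (the intrinsics and any distortion apply to the point x, -y, -z); pixel columns grow to the right and rows downward; lengths in m; the calibration is good to about 2 mm. A picture is of the moment at which its call begins. camera_params takes no time and is no camera call.
- order.finish_job(): hands the job in; it is judged then, once.
The state is a dict: "time": time; "joint_pos": joint angles; "qvel": joint speeds; "joint_torque": joint torques, N m; "ee_pos": TCP position; "ee_rot": TCP orientation; "contact_force": force on the tool from outside, world axes, zero at the start; "wrist_torque": the same for the moment, N m; "grip_width": finger opening in m; "gripper_force": force on a finger pad.
Only numpy, scipy, OpenCV 4.12 (cv2) and the standard library are available. Lean on these libraries where they do the work, as an engineer would, in place of code of your own. Each camera call takes 0.05 s, during which the arm holds its last target. There are 200 camera calls.

### The job

Try the three look-alike sockets from the rail on the hexagon nut of the clamp, one at a time, until you find the one that fits, and stand each one that does not fit back upright on a post of the rail. Push the fitting socket fully home, down to the washer, and finish while still gripping it there: do not let go of it. Leave the loose bolt and the tape roll where they are.

Things in the scene. Friction and masses are not known exactly. Their poses are not given: they have to be found in the camera images.
- socket_a_grip (a point): one of three steel sockets, alike outside (0.35 kg): round sleeve 48 mm across, 44 tall, hexagonal opening below, 36 deep; on top a hexagonal stem, 24 mm across flats, 44 tall. This point: middle of the stem, 22 mm below its top, 66 above the mouth. z up; stem and opening have flats in line, facing +x and every 60 deg. Only one opening fits the nut; which cannot be seen, only tried
- socket_b_grip (a point): one of three steel sockets, alike outside (0.35 kg): round sleeve 48 mm across, 44 tall, hexagonal opening below, 36 deep; on top a hexagonal stem, 24 mm across flats, 44 tall. This point: middle of the stem, 22 mm below its top, 66 above the mouth. z up; stem and opening have flats in line, facing +x and every 60 deg. Only one opening fits the nut; which cannot be seen, only tried
- socket_c_grip (a point): one of three steel sockets, alike outside (0.35 kg): round sleeve 48 mm across, 44 tall, hexagonal opening below, 36 deep; on top a hexagonal stem, 24 mm across flats, 44 tall. This point: middle of the stem, 22 mm below its top, 66 above the mouth. z up; stem and opening have flats in line, facing +x and every 60 deg. Only one opening fits the nut; which cannot be seen, only tried
- post_1 (a point): top centre of a socket rail post, left (+y): 17 mm across, 60 mm above the worktop, on a fixed grey bar 250x60x10 mm; posts 85 mm apart along the bar; x across the bar, y along it. At the start a socket stands over each post, the roof of its opening on the post top, mouth 36 mm below this point, stem middle 30 mm above it
- post_2 (a point): top centre of a socket rail post, middle: 17 mm across, 60 mm above the worktop, on a fixed grey bar 250x60x10 mm; posts 85 mm apart along the bar; x across the bar, y along it. At the start a socket stands over each post, the roof of its opening on the post top, mouth 36 mm below this point, stem middle 30 mm above it
- post_3 (a point): top centre of a socket rail post, right (-y): 17 mm across, 60 mm above the worktop, on a fixed grey bar 250x60x10 mm; posts 85 mm apart along the bar; x across the bar, y along it. At the start a socket stands over each post, the roof of its opening on the post top, mouth 36 mm below this point, stem middle 30 mm above it
- nut_seat (a point): centre of the top face of the washer under the clamp nut, on a fixed grey fixture with a strap clamp: washer 44 mm across, 56 mm above the worktop. z up the stud; two flats of the nut face +x and -x. A fully seated socket has its mouth on the washer (stem middle 66 mm above this point); one that is too small stops on top of the nut, 16 mm higher
- nut_centre (a point): centre of the hexagon nut, 8 mm above nut_seat, axes alike: 30 mm across flats, 16 mm tall; a 20 mm stud stands 3 mm out of it. The fitting socket opens 32 mm across flats (35 at its flared mouth), the other two 25 and 23 mm
- bolt: bystander: M16 bolt lying on the worktop between rail and fixture, 90 mm long, 24 mm high; origin below its middle, its length along y
- tape_roll: bystander: black tape roll lying flat behind the rail, 72 mm across, 19 mm high; origin below its centre
Things that resemble listed ones, but are neither listed nor needed, are in the scene too. What is shaped like the part that bears socket_a_grip but blue or red is not meant.

How it is judged:
By the outcome, as a careful person would: the job done as asked, in the order asked, and still so for the second after the job is handed in, while the arm keeps its last pose, push and grip.
It also fails if it takes over 72 s, if anything falls off the work surface, if the arm or the gripper's body presses on something with over 40 N, if the wrist force passes 120 N, or if a joint passes its speed limit or range.

## Working session

There is one attempt and no reset: what is moved stays moved. The work goes in short steps, Python scripts to look and compute and a shell command to move; the robot and the scene stay as the last step left them, time stands still between calls to the robot, and variables do not carry over. Pictures are saved under pics/ and viewed, at most 10 in all, crops included, and the job is handed in when it is done.

```bash
mkdir -p pics; ls; python3 - <<'E'
from cell import manip, optics
import cv2
s=manip.state(); print({k:s[k] for k in s})
for n in("top","side"):
    cv2.imwrite(f"pics/{n}0.png",optics.read_camera(n)); p=optics.camera_params(n); print(n,p)
E
```

```text
pics
{'time': 0.0, 'joint_pos': array([-1.30948025,  0.6159183 , -0.01261275,  1.42490893,  0.00813047,
        1.10340726, -0.04040307]), 'qvel': array([ 1.17170858e-03,  1.42015589e-03, -7.53051184e-04, -1.48687184e-03,
        4.88264705e-05, -2.33749805e-03, -8.18074443e-05]), 'joint_torque': array([ 4.85493365e-04, -4.69220281e+01,  2.58964598e-01, -1.71036065e+01,
        9.90751345e-03,  9.33825300e-03,  2.68496905e-06]), 'ee_pos': array([0.18427617, 0.62246928, 0.20853552]), 'ee_rot': array([-3.13900242e+00,  6.72420126e-05,  2.85385100e+00]), 'contact_force': array([-0.56407565, -0.17818515,  0.25843767]), 'wrist_torque': array([-0.01060245,  0.0223971 , -0.018374  ]), 'gripper_force': 0.0, 'grip_width': 0.08554346554044284}
top {'fx': 542.2956756897795, 'fy': 542.2956756897795, 'cx': 324.8598181879448, 'cy': 236.42529990029456, 'camera_from_world': array([[-0.0057208 , -0.99921077, -0.0393079 , -0.16247678],
       [ 0.99777883, -0.00831263,  0.06609319, -0.52734839],
       [-0.06636778, -0.03884249,  0.99703891, -0.90660183],
       [ 0.        ,  0.        ,  0.        ,  1.        ]])}
side {'fx': 491.25424768251906, 'fy': 491.25424768251906, 'cx': 318.99697487678185, 'cy': 242.47659493920682, 'camera_from_world': array([[ 0.92261699, -0.38570452,  0.00314849, -0.58617432],
       [ 0.20649114,  0.50079471,  0.84057484, -0.09146287],
       [-0.32579027, -0.7748785 ,  0.54168627, -1.03649673],
       [ 0.        ,  0.        ,  0.        ,  1.        ]])}
```

View pics/top0.png

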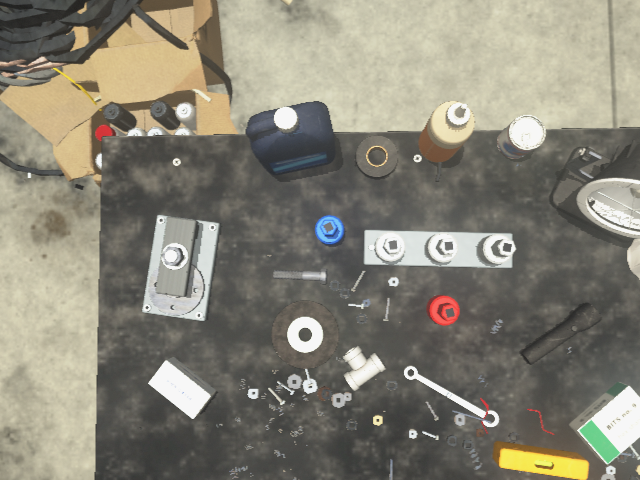

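View pics/side0.png

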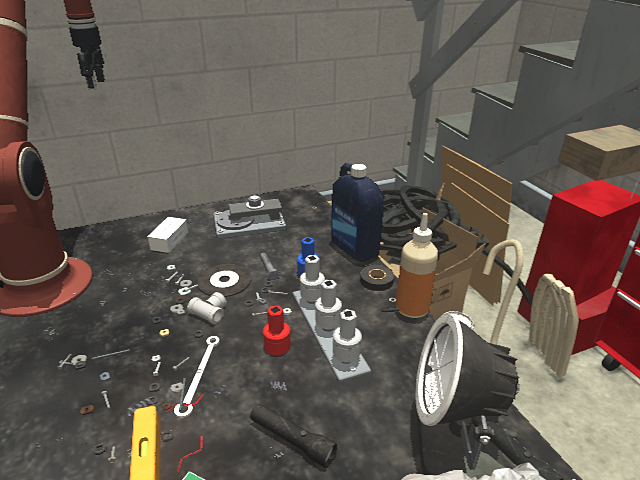

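The top view shows the steel sockets on the grey rail at about (390,246), (442,246) and (498,248), and the clamp nut at (173,256). The bolt is at (300,275) and the tape roll at (377,157).

Possible mix-ups are the blue socket (329,229), the red socket (444,310) and the loose nuts near (295,381) and (393,281). I choose the three steel sockets on the rail and the nut on the strap clamp, and will check them in a close crop.

```bash
python3 - <<'E'
import cv2,numpy as np
t=cv2.imread("pics/top0.png");s=cv2.imread("pics/side0.png")
def c(im,x,y,w,h,W,H):return cv2.resize(im[y:y+h,x:x+w],(W,H),interpolation=cv2.INTER_CUBIC)
a=c(t,360,222,160,50,800,250)       # x5
b=np.hstack([c(t,130,206,100,120,290,348),c(s,290,245,85,116,255,348),c(s,205,180,85,58,255,174).repeat(1,0) if 0 else cv2.copyMakeBorder(c(s,205,185,85,58,255,174),0,174,0,0,cv2.BORDER_CONSTANT)])
cv2.imwrite("pics/crop1.png",np.vstack([a,b]))
E
```

```text
(no output)
```

View pics/crop1.png

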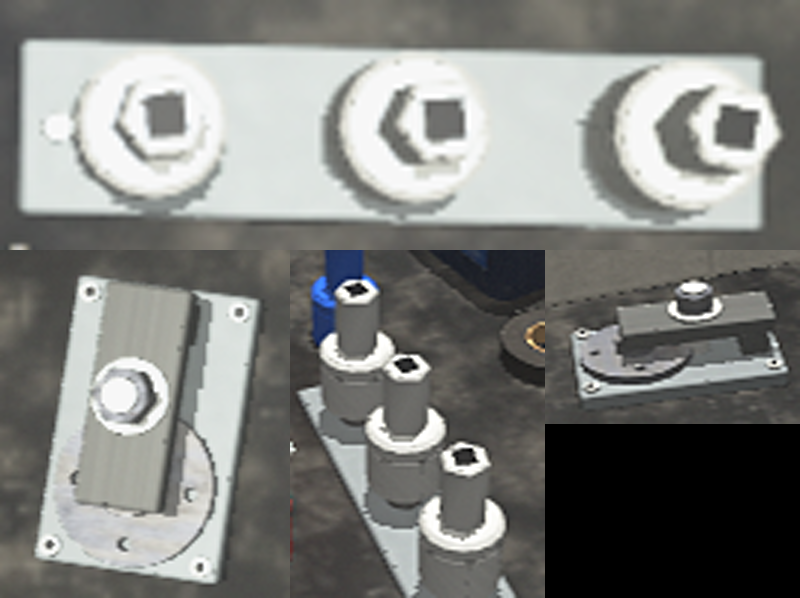

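The crops confirm three steel sockets with square drive holes. Top-view stem tops are at (393,245), (449,245.6) and (507.6,247.6); in the side view they are at (312,258), (329,283) and (349,314). The nut's washer is at (174.5,256.3) in the top view and (255,204.7) in the side view.

```bash
cat > h.py <<'E'
import numpy as np
from cell import manip, optics
P={n:optics.camera_params(n) for n in("top","side")}
def ray(n,u,v):
    p=P[n];M=p["camera_from_world"];R,t=M[:3,:3],M[:3,3]
    return -R.T@t, R.T@np.array([(u-p["cx"])/p["fx"],-(v-p["cy"])/p["fy"],-1])
def plane(n,u,v,z):
    o,d=ray(n,u,v); return o+d*(z-o[2])/d[2]
def tri(a,b):
    A=[];B=[]
    for n,uv in(("top",a),("side",b)):
        o,d=ray(n,*uv);d=d/np.linalg.norm(d);Q=np.eye(3)-np.outer(d,d);A.append(Q);B.append(Q@o)
    return np.linalg.lstsq(np.vstack(A),np.hstack(B),rcond=None)[0]
def proj(n,X):
    p=P[n];c=p["camera_from_world"]@np.r_[X,1]
    return p["cx"]+p["fx"]*c[0]/-c[2], p["cy"]-p["fy"]*c[1]/-c[2]
E
python3 - <<'E'
from h import *
np.set_printoptions(precision=4,suppress=True)
for a,b in(((393,245),(312.3,258.3)),((449,245.6),(329,283.3)),((507.6,247.6),(348.7,314))):
    print(plane("top",*a,.112),plane("side",*b,.112),tri(a,b))
print("washer",plane("top",174.5,256.3,.056),plane("side",255,204.7,.056),tri((174.5,256.3),(255,204.7)))
print("stud",plane("top",170.7,255.7,.075),plane("side",255,196.7,.075))
def ang(a,b,z,axis):
    d=plane("top",*b,z)-plane("top",*a,z);return np.degrees(np.arctan2(d[1],d[0])),np.linalg.norm(d)
c=lambda x,y:(360+x/5,222+y/5); k=lambda x,y:(130+x/2.9,206+(y-250)/2.9)
print("rail",ang(c(765,56),c(22,40),.01,0),ang(c(765,227),c(22,212),.01,0))
print("plate L",ang(k(37,555),k(80,276),.01,0),"R",ang(k(216,580),k(262,298),.01,0))
print("strap L",ang(k(76,503),k(106,283),.05,0),"R",ang(k(160,514),k(194,292),.05,0))
E
```

```text
[ 0.5059 -0.2728  0.112 ] [ 0.5067 -0.274   0.112 ] [ 0.5065 -0.273   0.1114]
[ 0.5043 -0.3565  0.112 ] [ 0.5048 -0.3568  0.112 ] [ 0.5046 -0.3566  0.1119]
[ 0.5007 -0.4434  0.112 ] [ 0.5017 -0.4435  0.112 ] [ 0.5011 -0.4435  0.1121]
washer [0.4929 0.0784 0.056 ] [0.493  0.0732 0.056 ] [0.4937 0.0791 0.0529]
stud [0.4933 0.0785 0.075 ] [0.496 0.079 0.075]
rail (np.float64(88.25590150079621), np.float64(0.24970506806777099)) (np.float64(88.48130961228544), np.float64(0.24866153067107336))
plate L (np.float64(-8.00520858858872), np.float64(0.16699910348563918)) R (np.float64(-8.91970893339071), np.float64(0.1680906089040356))
strap L (np.float64(-7.054695489640607), np.float64(0.1258371781759542)) R (np.float64(-8.206550750572275), np.float64(0.12692606860980177))
```

```bash
python3 -m handwheel '[[0,0,6.84,0,0,0,1],[0,0,6.84,0,0,0,1],[0,0,6.84,0,0,0,1],[0,0,6.84,0,0,0,1],[0,0,6.84,0,0,0,1],[0,0,6.84,0,0,0,1],[0,0,6.84,0,0,0,1],[0,0,6.84,0,0,0,1],[0,0,6.84,0,0,0,1],[0,0,6.84,0,0,0,1],[0,0,6.84,0,0,0,1],[0,0,0,0,0,0,1]]'
cat >> h.py <<'E'
def go(x,y,z,yaw=None):
    """shift in tool axes (cm) and turn rz (deg) from the measured pose"""
    from scipy.spatial.transform import Rotation as Ro
    s=manip.state();R=Ro.from_euler("xyz",s["ee_rot"]);d=np.array([x,y,z])-s["ee_pos"]
    print("t %.2f"%s["time"],"pos",np.round(s["ee_pos"],4),"rpy",np.round(np.degrees(s["ee_rot"]),2),"F",np.round(s["contact_force"],1),"w",round(s["grip_width"],4),
     "\n shift cm",np.round(R.inv().apply(d)*100,2), "rotvec to vertical/yaw",None if yaw is None else np.round(np.degrees((R.inv()*Ro.from_euler("xyz",[np.pi,0,np.radians(yaw)])).as_rotvec()),2))
E
python3 -c "
from h import *
go(.45,.3,.21,88.3);go(.5067,-.2728,.21)"
```

```text
time: 1.1
ee_pos: [0.184, 0.6229, 0.2089]
ee_rot: [-3.141, 0.002, 1.539]
contact_force: [0.2, 0.6, -0.4]
grip_width: 0.0853
gripper_force: 0.0
t 1.10 pos [0.184  0.6229 0.2089] rpy [-1.7999e+02  9.0000e-02  8.8180e+01] F [ 0.2  0.6 -0.4] w 0.0853 
 shift cm [-31.44  27.61  -0.06] rotvec to vertical/yaw [-0.01  0.09 -0.12]
t 1.10 pos [0.184  0.6229 0.2089] rpy [-1.7999e+02  9.0000e-02  8.8180e+01] F [ 0.2  0.6 -0.4] w 0.0853 
 shift cm [-8.851e+01  3.510e+01  3.000e-02] rotvec to vertical/yaw None
```

```bash
python3 -m handwheel '[[0,0,0,-2.86,2.51,0,1],[0,0,0,-2.86,2.51,0,1],[0,0,0,-2.86,2.51,0,1],[0,0,0,-2.86,2.51,0,1],[0,0,0,-2.86,2.51,0,1],[0,0,0,-2.86,2.51,0,1],[0,0,0,-2.86,2.51,0,1],[0,0,0,-2.86,2.51,0,1],[0,0,0,-2.86,2.51,0,1],[0,0,0,-2.86,2.51,0,1],[0,0,0,-2.86,2.51,0,1]]'
python3 -m handwheel '[[0,0,0,-3.8,0.5,0,1],[0,0,0,-3.8,0.5,0,1],[0,0,0,-3.8,0.5,0,1],[0,0,0,-3.8,0.5,0,1],[0,0,0,-3.8,0.5,0,1],[0,0,0,-3.8,0.5,0,1],[0,0,0,-3.8,0.5,0,1],[0,0,0,-3.8,0.5,0,1],[0,0,0,-3.8,0.5,0,1],[0,0,0,-3.8,0.5,0,1],[0,0,0,-3.8,0.5,0,1],[0,0,0,-3.8,0.5,0,1],[0,0,0,-3.8,0.5,0,1],[0,0,0,-3.8,0.5,0,1],[0,0,0,-3.8,0.5,0,1],[0,0,0,0,0,0,1]]'
python3 -c "
from h import *
go(.5067,-.2728,.075,88.3)"
```

```text
time: 2.02
ee_pos: [0.4517, 0.2989, 0.2096]
ee_rot: [-3.141, 0.0, 1.544]
contact_force: [0.3, 0.0, 0.4]
grip_width: 0.0856
gripper_force: 0.0
time: 3.35
ee_pos: [0.5063, -0.2824, 0.21]
ee_rot: [-3.142, 0.009, 1.531]
contact_force: [-0.8, -0.2, -0.1]
grip_width: 0.0855
gripper_force: 0.0
t 3.35 pos [ 0.5063 -0.2824  0.21  ] rpy [-180.      0.52   87.74] F [-0.8 -0.2 -0.1] w 0.0855 
 shift cm [ 1.08 -0.   13.49] rotvec to vertical/yaw [-0.01  0.52 -0.56]
```

```bash
python3 -m handwheel '[[0,0,0,0,0,0,1],[0,0,0,0,0,0,1],[0,0,0,0,0,0,1]]' >/dev/null
python3 -c "
from h import *
go(.5067,-.2728,.075,88.3)"
```

```text
t 3.60 pos [ 0.5091 -0.2695  0.2094] rpy [-1.7997e+02 -1.0000e-01  8.8490e+01] F [-0.1  0.7  0.5] w 0.0851 
 shift cm [-0.36 -0.22 13.44] rotvec to vertical/yaw [-0.03 -0.1   0.19]
```

```bash
python3 -m handwheel '[[0,0,0.2,-0.2,-0.15,2.0,1],[0,0,0,0,0,2.0,1],[0,0,0,0,0,1.0,1],[0,0,0,0,0,0,1],[0,0,0,0,0,0,1],[0,0,0,0,0,0,1],[0,0,0,0,0,0,1]]' 
python3 -c "
from h import *
go(.5067,-.2728,.075,88.3)"
```

```text
time: 4.18
ee_pos: [0.508, -0.2737, 0.161]
ee_rot: [3.139, 0.001, 1.538]
contact_force: [-0.5, -0.3, -1.1]
grip_width: 0.0856
gripper_force: 0.0
t 4.18 pos [ 0.508  -0.2737  0.161 ] rpy [1.7987e+02 6.0000e-02 8.8110e+01] F [-0.5 -0.3 -1.1] w 0.0856 
 shift cm [ 0.1  -0.16  8.6 ] rotvec to vertical/yaw [ 0.13  0.06 -0.19]
```

```bash
python3 -m handwheel '[[0,0,0,0.05,-0.1,2.0,1],[0,0,0,0,0,2.0,1],[0,0,0,0,0,2.0,1],[0,0,0,0,0,1.6,1],[0,0,0,0,0,0.9,1],[0,0,0,0,0,0,1],[0,0,0,0,0,0,0],[0,0,0,0,0,0,-0.2],[0,0,0,0,0,0,-0.4],[0,0,0,0,0,0,-0.6],[0,0,0,0,0,0,-1],[0,0,0,0,0,0,-1],[0,0,0,0,0,0,-1],[0,0,0,0,0,0,-1]]' 
python3 -c "
from h import *
go(.5067,-.2728,.075,88.3)"
```

```text
time: 5.35
ee_pos: [0.5064, -0.2733, 0.0758]
ee_rot: [3.141, 0.0, 1.537]
contact_force: [-1.0, 1.0, 5.7]
grip_width: 0.0232
gripper_force: 58.8
t 5.35 pos [ 0.5064 -0.2733  0.0758] rpy [1.7994e+02 3.0000e-02 8.8070e+01] F [-1.   1.   5.7] w 0.0232 
 shift cm [0.05 0.03 0.08] rotvec to vertical/yaw [ 0.06  0.03 -0.23]
```

```bash
python3 -m handwheel '[[0,0,0,0,0,-1.0,-1],[0,0,0,0,0,-2.0,-1],[0,0,0,0,0,-2.5,-1],[0,0,0,0,0,-2.5,-1],[0,0,0,0,0,-2.5,-1],[0,0,0,0,0,-1.5,-1],[0,0,0,0,0,-1.0,-1],[0,0,3,0,0,0,-1],[0,0,3,0,0,0,-1],[0,0,0,0,0,0,-1],[0,0,0,0,0,0,-1]]' 
python3 -c "
from h import *
go(.4935,.0785,.200,82)"
```

```text
time: 6.27
ee_pos: [0.5056, -0.2723, 0.2039]
ee_rot: [-3.139, -0.001, 1.434]
contact_force: [0.0, 0.2, -3.6]
grip_width: 0.0229
gripper_force: 59.5
t 6.27 pos [ 0.5056 -0.2723  0.2039] rpy [-1.7988e+02 -4.0000e-02  8.2160e+01] F [ 0.   0.2 -3.6] w 0.0229 
 shift cm [34.59 -5.99  0.43] rotvec to vertical/yaw [-0.12 -0.04  0.16]
```

Lifted, with 3.5 N of load. Moving above the nut.

```bash
python3 -m handwheel '[[0,0,0.15,1.5,-0.26,0,-1],[0,0,0,3,-0.52,0,-1],[0,0,0,3.5,-0.6,0,-1],[0,0,0,3.5,-0.6,0,-1],[0,0,0,3.5,-0.6,0,-1],[0,0,0,3.5,-0.6,0,-1],[0,0,0,3.5,-0.6,0,-1],[0,0,0,3.5,-0.6,0,-1],[0,0,0,3.5,-0.6,0,-1],[0,0,0,3,-0.52,0,-1],[0,0,0,1.6,-0.3,0,-1],[0,0,0,0.5,-0.3,0,-1],[0,0,0,0,0,0,-1],[0,0,0,0,0,0,-1],[0,0,0,0,0,0,-1],[0,0,0,0,0,0,-1]]' 
python3 - <<'E'
from h import *
import cv2
go(.4935,.0785,.135,82)
ims=[]
s=manip.state()
for n,(w,h) in(("top",(100,100)),("side",(100,100))):
    u,v=map(int,proj(n,np.array([.4935,.0785,.1]))); im=optics.read_camera(n); x,y=u-50,v-60; print(n,x,y)
    ims.append(cv2.resize(im[y:y+100,x:x+100],(400,400),interpolation=cv2.INTER_CUBIC))
cv2.imwrite("pics/nut1.png",np.hstack(ims))
E
```

```text
time: 7.6
ee_pos: [0.4938, 0.0709, 0.2048]
ee_rot: [3.141, 0.001, 1.426]
contact_force: [-0.0, -0.4, -3.3]
grip_width: 0.0224
gripper_force: 59.5
t 7.60 pos [0.4938 0.0709 0.2048] rpy [1.7998e+02 6.0000e-02 8.1710e+01] F [-0.  -0.4 -3.3] w 0.0224 
 shift cm [ 0.75 -0.15  6.98] rotvec to vertical/yaw [ 0.02  0.06 -0.29]
top 115 195
side 203 127
```

View pics/nut1.png

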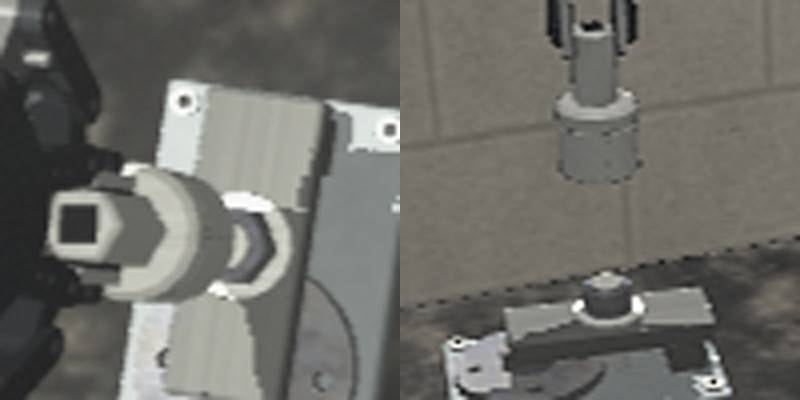

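The held socket hangs upright above and just right of the nut: its stem top is at about (135,251) in the top view, and its sleeve mouth at about (353,170) in the side crop. Socket and nut hex flats look aligned. Next I align it and descend to just above the nut.

```bash
python3 - <<'E'
from h import *
print(plane("top",135,251,.241), proj("top",[.4938,.0709,.241]), proj("side",[.4938,.0709,.241]))
E
python3 -m handwheel '[[0,0,-0.2,0.7,-0.15,1,-1],[0,0,0,0,0,2,-1],[0,0,0,0,0,2,-1],[0,0,0,0,0,1.0,-1],[0,0,0,0,0,0.5,-1],[0,0,0,0,0,0,-1],[0,0,0,0,0,0,-1],[0,0,0,0,0,0,-1],[0,0,0,0,0,0,-1]]'
python3 - <<'E'
from h import *
import cv2
go(.4935,.0785,.125,82)
ims=[]
for n in("top","side"):
    u,v=map(int,proj(n,np.array([.4935,.0785,.1]))); im=optics.read_camera(n); x,y=u-50,v-50; print(n,x,y)
    ims.append(cv2.resize(im[y:y+100,x:x+100],(400,400),interpolation=cv2.INTER_CUBIC))
cv2.imwrite("pics/nut2.png",np.hstack(ims))
E
```

```text
[0.49424444 0.07100792 0.241     ] (np.float64(135.07616967443718), np.float64(251.34265058265092)) (np.float64(250.16589815832396), np.float64(133.61275345988145))
time: 8.45
ee_pos: [0.494, 0.0804, 0.1406]
ee_rot: [3.139, -0.001, 1.433]
contact_force: [-0.0, -0.1, -3.0]
grip_width: 0.0231
gripper_force: 59.5
t 8.45 pos [0.494  0.0804 0.1406] rpy [ 1.7988e+02 -4.0000e-02  8.2120e+01] F [-0.  -0.1 -3. ] w 0.0231 
 shift cm [-0.2  -0.03  1.56] rotvec to vertical/yaw [ 0.12 -0.04  0.12]
top 115 205
side 203 137
```

View pics/nut2.png

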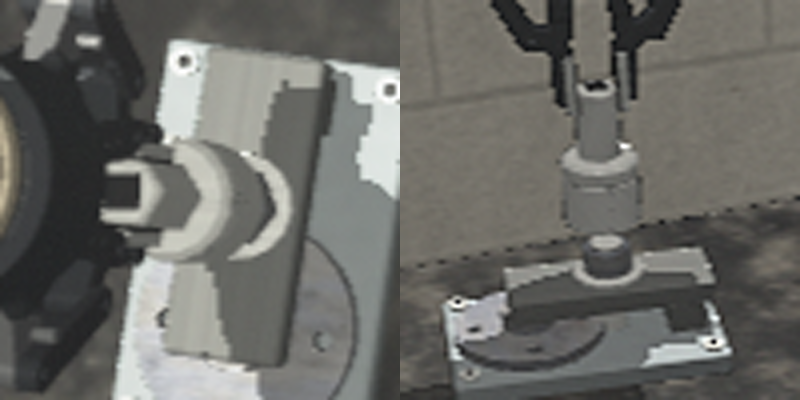

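Side crop: sleeve centre at about column 600, and washer and stud at about 607. That is within what perspective predicts for a coaxial pair (about 2 px). I correct 1.5 mm and descend.

```bash
python3 -m handwheel '[[0,0,0,-0.15,0,0.5,-1],[0,0,0,0,0,0.4,-1],[0,0,0,0,0,0.3,-1],[0,0,0,0,0,0.2,-1],[0,0,0,0,0,0.2,-1],[0,0,0,0,0,0.2,-1],[0,0,0,0,0,0,-1],[0,0,0,0,0,0,-1]]'
python3 -c "
from h import *
go(.4935,.0785,.108,82)"
```

```text
time: 9.22
ee_pos: [0.4933, 0.0793, 0.1236]
ee_rot: [3.141, -0.002, 1.433]
contact_force: [-3.4, -0.4, 10.6]
grip_width: 0.0228
gripper_force: 61.1
t 9.22 pos [0.4933 0.0793 0.1236] rpy [ 1.7997e+02 -1.1000e-01  8.2130e+01] F [-3.4 -0.4 10.6] w 0.0228 
 shift cm [-0.08  0.03  1.56] rotvec to vertical/yaw [ 0.03 -0.12  0.13]
```

It is resting at the nut-top height, with about 14 N of contact. I push a little more with small wiggles, to tell misfit from misalignment.

```bash
python3 -m handwheel '[[0,0,0,0,0,0.2,-1],[0,0,0,0,0,0.1,-1],[0,0,2,0.1,0.1,0,-1],[0,0,0,-0.2,0,0,-1],[0,0,-4,0,-0.2,0,-1],[0,0,0,0.2,0,0,-1],[0,0,2,-0.1,0.1,0,-1],[0,0,0,0,0,0,-1]]'
python3 -c "
from h import *
go(.4935,.0785,.108,82)"
```

```text
time: 9.88
ee_pos: [0.4941, 0.0798, 0.1234]
ee_rot: [3.139, -0.005, 1.433]
contact_force: [-6.8, 1.4, 28.7]
grip_width: 0.0227
gripper_force: 63.4
t 9.88 pos [0.4941 0.0798 0.1234] rpy [179.86  -0.26  82.08] F [-6.8  1.4 28.7] w 0.0227 
 shift cm [-0.14 -0.04  1.53] rotvec to vertical/yaw [ 0.14 -0.26  0.08]
```

Socket 1 stays up at nut-top height under 30 N, so it does not fit. I take it back to post 1.

```bash
python3 -m handwheel '[[0,0,0,0,0,-0.5,-1],[0,0,0,0,0,-1,-1],[0,0,0,0,0,-2,-1],[0,0,0,0,0,-2.3,-1],[0,0,-3,0,0,-1.5,-1],[0,0,-3,0,0,-0.8,-1],[0,0,0,0,0,0,-1],[0,0,0,0,0,0,-1],[0,0,0,0,0,0,-1]]'
python3 -c "
from h import *
go(.5064,-.2733,.205,88.07)"
```

```text
time: 10.63
ee_pos: [0.4921, 0.079, 0.1988]
ee_rot: [-3.139, 0.001, 1.537]
contact_force: [-0.4, 0.3, -2.5]
grip_width: 0.0228
gripper_force: 59.5
t 10.63 pos [0.4921 0.079  0.1988] rpy [-1.7988e+02  3.0000e-02  8.8060e+01] F [-0.4  0.3 -2.5] w 0.0228 
 shift cm [-35.16   2.62  -0.61] rotvec to vertical/yaw [-0.12  0.03 -0.01]
```

```bash
python3 -m handwheel '[[0,0,0,-1.5,0.1,-0.5,-1],[0,0,0,-3,0.22,0,-1],[0,0,0,-3.6,0.27,0,-1],[0,0,0,-3.6,0.27,0,-1],[0,0,0,-3.6,0.27,0,-1],[0,0,0,-3.6,0.27,0,-1],[0,0,0,-3.6,0.27,0,-1],[0,0,0,-3.6,0.27,0,-1],[0,0,0,-3.6,0.27,0,-1],[0,0,0,-3,0.22,0,-1],[0,0,0,-1.6,0.1,0,-1],[0,0,0,-0.8,0.1,0,-1],[0,0,0,0,0,1,-1],[0,0,0,0,0,2,-1],[0,0,0,0,0,1.5,-1],[0,0,0,0,0,0.5,-1],[0,0,0,0,0,0,-1],[0,0,0,0,0,0,-1],[0,0,0,0,0,0,-1]]'
python3 -c "
from h import *
go(.5064,-.2733,.0758,88.07)"
```

```text
time: 12.22
ee_pos: [0.5085, -0.2723, 0.1555]
ee_rot: [3.14, 0.001, 1.539]
contact_force: [-0.4, -0.1, -2.9]
grip_width: 0.0229
gripper_force: 59.5
t 12.22 pos [ 0.5085 -0.2723  0.1555] rpy [1.7992e+02 3.0000e-02 8.8180e+01] F [-0.4 -0.1 -2.9] w 0.0229 
 shift cm [-0.1  -0.22  7.97] rotvec to vertical/yaw [0.08 0.03 0.11]
```

```bash
python3 -m handwheel '[[0,0,0,-0.1,-0.2,1,-1],[0,0,0,0,0,1.5,-1],[0,0,0,0,0,0.5,-1],[0,0,0,0,0,0,-1],[0,0,0,0,0,0,-1],[0,0,0,0,0,1,-1],[0,0,0,0,0,1.5,-1],[0,0,0,0,0,1.3,-1],[0,0,0,0,0,0.6,-1],[0,0,0,0,0,0.3,-1],[0,0,0,0,0,0.2,-1],[0,0,0,0,0,0,-1],[0,0,0,0,0,0,-1]]'
python3 -c "
from h import *
go(.5064,-.2733,.0758,88.07)"
```

```text
time: 13.3
ee_pos: [0.5062, -0.2741, 0.0764]
ee_rot: [3.14, 0.001, 1.538]
contact_force: [-1.0, -0.6, -2.6]
grip_width: 0.0232
gripper_force: 59.6
t 13.30 pos [ 0.5062 -0.2741  0.0764] rpy [1.7991e+02 5.0000e-02 8.8120e+01] F [-1.  -0.6 -2.6] w 0.0232 
 shift cm [0.08 0.01 0.06] rotvec to vertical/yaw [0.09 0.05 0.05]
```

```bash
python3 -m handwheel '[[0,0,0,0,0,0.1,-1],[0,0,0,0,0,0,-0.6],[0,0,0,0,0,0,-0.3],[0,0,0,0,0,0,0.2],[0,0,0,0,0,0,1],[0,0,0,0,0,0,1],[0,0,0,0,0,0,1],[0,0,0,0,0,-1,1],[0,0,0,0,0,-2,1],[0,0,0,0,0,-2.5,1],[0,0,0,0,0,-2,1],[0,0,0,0,0,-1,1],[0,0,0,-2,0,0,1],[0,0,0,-3,0,0,1],[0,0,0,-2.5,0,0,1],[0,0,0,-1,0,0,1],[0,0,0,0,0,0,1],[0,0,0,0,0,0,1],[0,0,0,0,0,0,1]]'
python3 - <<'E'
from h import *
import cv2
go(.5042,-.3577,.0758,88.3)
im=optics.read_camera("side")
cv2.imwrite("pics/rail2.png",cv2.resize(im[220:360,260:400],(560,560),interpolation=cv2.INTER_CUBIC))
E
```

```text
time: 14.88
ee_pos: [0.5035, -0.3561, 0.1592]
ee_rot: [-3.141, -0.003, 1.54]
contact_force: [0.4, 0.6, 0.6]
grip_width: 0.0854
gripper_force: 0.0
t 14.88 pos [ 0.5035 -0.3561  0.1592] rpy [-1.7997e+02 -1.6000e-01  8.8250e+01] F [0.4 0.6 0.6] w 0.0854 
 shift cm [-0.18  0.08  8.34] rotvec to vertical/yaw [-0.03 -0.16 -0.05]
```

View pics/rail2.png

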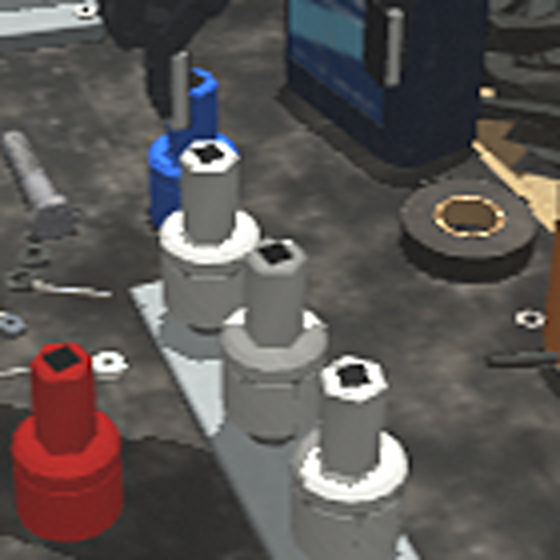

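Socket 1 stands upright again on its post. The gripper seems to appear at an odd place in this crop, near (175,90), so I check the projection before moving.

```bash
python3 - <<'E'
from h import *
import cv2
s=manip.state();p=s["ee_pos"];print(s["time"],p,s["joint_pos"])
print("proj",proj("side",p),proj("side",p+[-.043,0,.0]),proj("side",p+[.043,0,.0]))
a=optics.read_camera("side");b=optics.read_camera("top")
cv2.imwrite("pics/both.png",np.hstack([cv2.resize(a[100:400,200:500],(400,400)),cv2.resize(b[120:420,280:580],(400,400))]))
print(manip.state()["ee_pos"])
E
```

```text
14.9333 [ 0.50362819 -0.35594729  0.15936003] [ 0.33646628  0.64148169  0.41321602  1.59714414 -0.29829747  0.96755179
  0.81748839]
proj (np.float64(328.532103077743), np.float64(261.09156266161636)) (np.float64(305.0542836394703), np.float64(266.6987153784678)) (np.float64(351.23825798289363), np.float64(255.66870478078107))
[ 0.50359318 -0.35650754  0.15959303]
```

View pics/both.png

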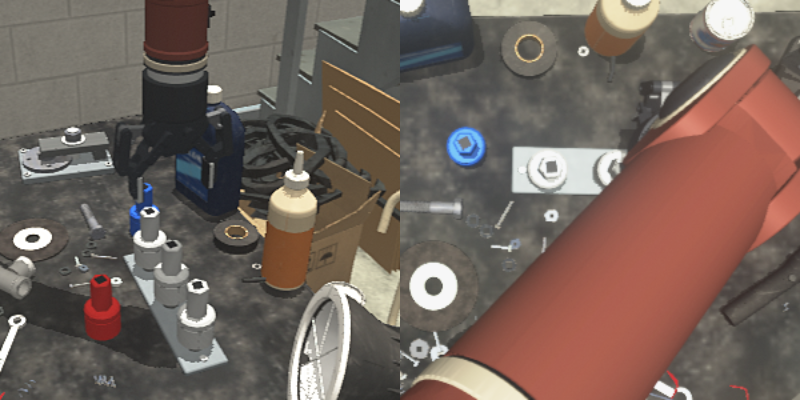

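The gripper does sit over socket 2: left fingertip at about (305,250) in the side view, matching the projection once the pads' retraction is counted. Now I descend and grip.

```bash
python3 -m handwheel '[[0,0,0,-0.15,0.08,1.5,1],[0,0,0,0,0,2.0,1],[0,0,0,0,0,2.0,1],[0,0,0,0,0,1.8,1],[0,0,0,0,0,1.0,1],[0,0,0,0,0,0,1],[0,0,0,0,0,0,0],[0,0,0,0,0,0,-0.2],[0,0,0,0,0,0,-0.4],[0,0,0,0,0,0,-0.6],[0,0,0,0,0,0,-1],[0,0,0,0,0,0,-1],[0,0,0,0,0,0,-1],[0,0,0,0,0,0,-1]]' 
python3 -c "
from h import *
go(.5042,-.3577,.2,88.3)"
```

```text
time: 16.2
ee_pos: [0.504, -0.3606, 0.0779]
ee_rot: [3.14, 0.001, 1.538]
contact_force: [-1.0, 1.1, 5.4]
grip_width: 0.0226
gripper_force: 58.7
t 16.20 pos [ 0.504  -0.3606  0.0779] rpy [1.7992e+02 5.0000e-02 8.8110e+01] F [-1.   1.1  5.4] w 0.0226 
 shift cm [  0.28   0.03 -12.21] rotvec to vertical/yaw [ 0.07  0.05 -0.19]
```

```bash
python3 -m handwheel '[[0,0,0,0,0,-1.0,-1],[0,0,0,0,0,-2.0,-1],[0,0,0,0,0,-2.5,-1],[0,0,0,0,0,-2.5,-1],[0,0,0,0,0,-2.5,-1],[0,0,0,0,0,-1.5,-1],[0,0,0,0,0,-0.7,-1],[0,0,3,0,0,0,-1],[0,0,3,0,0,0,-1],[0,0,0,0,0,0,-1],[0,0,0,0,0,0,-1]]' 
python3 -c "
from h import *
go(.4935,.0750,.200,82)"
```

```text
time: 17.12
ee_pos: [0.503, -0.3593, 0.2025]
ee_rot: [-3.139, -0.001, 1.435]
contact_force: [0.1, 0.8, -3.9]
grip_width: 0.0221
gripper_force: 59.7
t 17.12 pos [ 0.503  -0.3593  0.2025] rpy [-1.7985e+02 -7.0000e-02  8.2210e+01] F [ 0.1  0.8 -3.9] w 0.0221 
 shift cm [42.9  -6.83  0.32] rotvec to vertical/yaw [-0.15 -0.07  0.21]
```

```bash
python3 -m handwheel '[[0,0,0.2,1.5,-0.24,0,-1],[0,0,0,3,-0.48,0,-1],[0,0,0,3.7,-0.59,0,-1],[0,0,0,3.7,-0.59,0,-1],[0,0,0,3.7,-0.59,0,-1],[0,0,0,3.7,-0.59,0,-1],[0,0,0,3.7,-0.59,0,-1],[0,0,0,3.7,-0.59,0,-1],[0,0,0,3.7,-0.59,0,-1],[0,0,0,3.7,-0.59,0,-1],[0,0,0,3.7,-0.59,0,-1],[0,0,0,3,-0.48,0,-1],[0,0,0,1.6,-0.25,0,-1],[0,0,0,0.5,-0.08,0,-1],[0,0,0,0,0,1.5,-1],[0,0,0,0,0,2.0,-1],[0,0,0,0,0,1.5,-1],[0,0,0,0,0,0.8,-1],[0,0,0,0,0,0,-1],[0,0,0,0,0,0,-1]]' 
python3 -m handwheel '[[0,0,0,0,0,0,-1],[0,0,0,0,0,0,-1]]' >/dev/null
python3 - <<'E'
from h import *
import cv2
go(.4935,.0750,.128,82)
ims=[]
p=manip.state()["ee_pos"]; q=p+[0,0,.0341]
print("stem top if centred",proj("top",q),proj("side",q))
for n in("top","side"):
    u,v=map(int,proj(n,np.array([.4935,.0785,.1]))); im=optics.read_camera(n); x,y=u-40,v-40; print(n,x,y)
    ims.append(cv2.resize(im[y:y+80,x:x+80],(400,400),interpolation=cv2.INTER_CUBIC))
cv2.imwrite("pics/nut3.png",np.hstack(ims))
E
```

```text
time: 18.78
ee_pos: [0.4963, 0.0732, 0.1458]
ee_rot: [-3.142, 0.001, 1.429]
contact_force: [0.7, -0.5, -3.5]
grip_width: 0.0225
gripper_force: 59.7
t 18.95 pos [0.4971 0.0739 0.1467] rpy [ 1.7987e+02 -3.0000e-02  8.1900e+01] F [ 0.9 -0.1 -3.4] w 0.0226 
 shift cm [ 0.05 -0.37  1.87] rotvec to vertical/yaw [ 0.13 -0.03 -0.1 ]
stem top if centred (np.float64(149.6043919738681), np.float64(250.69706564842087)) (np.float64(253.00372387963017), np.float64(157.52995493670682))
top 125 215
side 213 147
```

View pics/nut3.png

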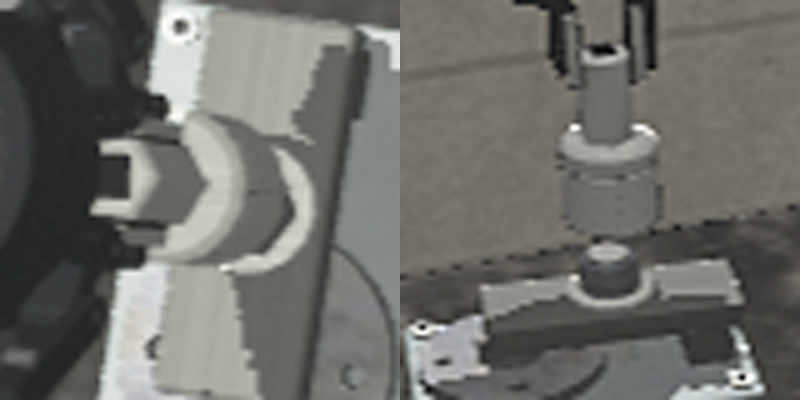

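The crop shows the stem's right corner at about top pixel (157,250.6), so the socket sits about 3.5 mm to +y of the TCP, as I assumed. Sleeve and washer columns agree that a −3.7 mm x correction is due. I apply it and descend.

```bash
python3 -m handwheel '[[0,0,0,0.05,-0.35,0.3,-1],[0,0,0,0,0,0.3,-1],[0,0,0,0,0,0,-1],[0,0,0,0,0,0,-1],[0,0,0,0,0,0,-1]]'
python3 -c "
from h import *
go(.4935,.0750,.128,82)"
```

```text
time: 19.47
ee_pos: [0.4928, 0.0753, 0.1397]
ee_rot: [3.142, 0.0, 1.43]
contact_force: [0.1, 0.1, -3.3]
grip_width: 0.0224
gripper_force: 59.7
t 19.47 pos [0.4928 0.0753 0.1397] rpy [1.800e+02 1.000e-02 8.193e+01] F [ 0.1  0.1 -3.3] w 0.0224 
 shift cm [-0.02  0.07  1.17] rotvec to vertical/yaw [ 0.    0.01 -0.07]
```

```bash
python3 -m handwheel '[[0,0,0,0,0.05,0.5,-1],[0,0,0,0,0,0.4,-1],[0,0,0,0,0,0.3,-1],[0,0,0,0,0,0.2,-1],[0,0,0,0,0,0.2,-1],[0,0,0,0,0,0,-1],[0,0,0,0,0,0,-1]]'
python3 -c "
from h import *
go(.4935,.0750,.110,82)"
```

```text
time: 20.05
ee_pos: [0.4935, 0.0758, 0.1256]
ee_rot: [3.141, -0.002, 1.43]
contact_force: [-3.3, -0.2, 10.7]
grip_width: 0.0222
gripper_force: 61.2
t 20.05 pos [0.4935 0.0758 0.1256] rpy [ 1.7998e+02 -1.3000e-01  8.1930e+01] F [-3.3 -0.2 10.7] w 0.0222 
 shift cm [-0.08  0.01  1.56] rotvec to vertical/yaw [ 0.02 -0.13 -0.07]
```

It stops on top of the nut again. I give it the same push-and-wiggle test.

```bash
python3 -m handwheel '[[0,0,0,0,0,0.2,-1],[0,0,3,0.15,0.15,0,-1],[0,0,0,-0.3,0,0,-1],[0,0,-6,0,-0.3,0,-1],[0,0,0,0.3,0,0,-1],[0,0,3,-0.15,0.15,0,-1],[0,0,0,0,0,0,-1]]'
python3 -c "
from h import *
go(.4935,.0750,.110,82)"
```

```text
time: 20.63
ee_pos: [0.4951, 0.0766, 0.1251]
ee_rot: [3.137, -0.004, 1.428]
contact_force: [-3.1, 2.4, 18.8]
grip_width: 0.0226
gripper_force: 61.7
t 20.63 pos [0.4951 0.0766 0.1251] rpy [179.76  -0.26  81.82] F [-3.1  2.4 18.8] w 0.0226 
 shift cm [-0.19 -0.15  1.51] rotvec to vertical/yaw [ 0.24 -0.26 -0.18]
```

Socket 2 does not fit either. It goes back to post 2, at TCP (.504,−.3606).

```bash
python3 -m handwheel '[[0,0,0,0,0,-0.5,-1],[0,0,0,0,0,-1,-1],[0,0,0,0,0,-2,-1],[0,0,0,0,0,-2.3,-1],[0,0,-3,0,0,-1.5,-1],[0,0,-3,0,0,-0.8,-1],[0,0,0,0,0,0,-1],[0,0,0,0,0,0,-1],[0,0,0,0,0,0,-1]]'
python3 -c "
from h import *
go(.504,-.3606,.205,88.11)"
```

```text
time: 21.38
ee_pos: [0.4921, 0.0753, 0.2018]
ee_rot: [-3.139, 0.001, 1.533]
contact_force: [0.5, 0.5, -3.0]
grip_width: 0.0224
gripper_force: 59.8
t 21.38 pos [0.4921 0.0753 0.2018] rpy [-1.7987e+02  3.0000e-02  8.7850e+01] F [ 0.5  0.5 -3. ] w 0.0224 
 shift cm [-43.52   2.82  -0.3 ] rotvec to vertical/yaw [-0.13  0.03 -0.26]
```

```bash
python3 -m handwheel '[[0,0,-0.2,-1.5,0.1,-0.3,-1],[0,0,0,-3,0.2,0,-1],[0,0,0,-3.8,0.24,0,-1],[0,0,0,-3.8,0.24,0,-1],[0,0,0,-3.8,0.24,0,-1],[0,0,0,-3.8,0.24,0,-1],[0,0,0,-3.8,0.24,0,-1],[0,0,0,-3.8,0.24,0,-1],[0,0,0,-3.8,0.24,0,-1],[0,0,0,-3.8,0.24,0,-1],[0,0,0,-3.8,0.24,0,-1],[0,0,0,-3,0.2,0,-1],[0,0,0,-1.2,0.08,0,-1],[0,0,0,-0.6,0.05,0,-1],[0,0,0,0,0,1.5,-1],[0,0,0,0,0,2,-1],[0,0,0,0,0,1,-1],[0,0,0,0,0,0,-1],[0,0,0,0,0,0,-1],[0,0,0,0,0,0,-1]]'
python3 -c "
from h import *
go(.504,-.3606,.0779,88.11)"
```

```text
time: 23.05
ee_pos: [0.5074, -0.36, 0.1615]
ee_rot: [3.14, 0.001, 1.539]
contact_force: [-0.2, -0.4, -2.4]
grip_width: 0.0226
gripper_force: 59.9
t 23.05 pos [ 0.5074 -0.36    0.1615] rpy [1.7993e+02 4.0000e-02 8.8180e+01] F [-0.2 -0.4 -2.4] w 0.0226 
 shift cm [-0.07 -0.35  8.36] rotvec to vertical/yaw [0.07 0.04 0.07]
```

```bash
python3 -m handwheel '[[0,0,0,0,-0.33,1,-1],[0,0,0,0,0,1.5,-1],[0,0,0,0,0,1,-1],[0,0,0,0,0,0,-1],[0,0,0,0,0,0,-1],[0,0,0,0,0,0,-1]]'
python3 -c "
from h import *
go(.504,-.3606,.0779,88.11)"
```

```text
time: 23.55
ee_pos: [0.504, -0.3606, 0.1267]
ee_rot: [3.14, 0.001, 1.538]
contact_force: [1.0, -0.4, -2.6]
grip_width: 0.0227
gripper_force: 59.9
t 23.55 pos [ 0.504  -0.3606  0.1267] rpy [1.7991e+02 7.0000e-02 8.8140e+01] F [ 1.  -0.4 -2.6] w 0.0227 
 shift cm [ 0.01 -0.01  4.88] rotvec to vertical/yaw [0.09 0.07 0.03]
```

```bash
python3 -m handwheel '[[0,0,0,0,0,1,-1],[0,0,0,0,0,1.5,-1],[0,0,0,0,0,1.2,-1],[0,0,0,0,0,0.6,-1],[0,0,0,0,0,0.3,-1],[0,0,0,0,0,0.2,-1],[0,0,0,0,0,0,-1],[0,0,0,0,0,0,-1]]'
python3 -c "
from h import *
go(.504,-.3606,.0779,88.11)"
```

```text
time: 24.22
ee_pos: [0.5039, -0.3607, 0.0783]
ee_rot: [3.14, 0.001, 1.538]
contact_force: [-0.1, -0.4, -2.9]
grip_width: 0.0224
gripper_force: 59.9
t 24.22 pos [ 0.5039 -0.3607  0.0783] rpy [1.7991e+02 8.0000e-02 8.8110e+01] F [-0.1 -0.4 -2.9] w 0.0224 
 shift cm [0.01 0.01 0.04] rotvec to vertical/yaw [0.09 0.08 0.  ]
```

```bash
python3 -m handwheel '[[0,0,0,0,0,0.05,-1],[0,0,0,0,0,0,-0.6],[0,0,0,0,0,0,-0.3],[0,0,0,0,0,0,0.2],[0,0,0,0,0,0,1],[0,0,0,0,0,0,1],[0,0,0,0,0,0,1],[0,0,0,0,0,-1,1],[0,0,0,0,0,-2,1],[0,0,0,0,0,-2.5,1],[0,0,0,0,0,-2,1],[0,0,0,0,0,-1,1],[0,0,0,-2,0,0,1],[0,0,0,-3,0,0,1],[0,0,0,-2.2,0,0,1],[0,0,0,-1,0,0,1],[0,0,0,0,0,0,1],[0,0,0,0,0,0,1],[0,0,0,0,0,0,1]]'
python3 -c "
from h import *
go(.5014,-.4432,.077,88.3)"
```

```text
time: 25.8
ee_pos: [0.5014, -0.4398, 0.1618]
ee_rot: [3.142, -0.003, 1.54]
contact_force: [-0.3, 0.1, -0.1]
grip_width: 0.0852
gripper_force: 0.0
t 25.80 pos [ 0.5014 -0.4398  0.1618] rpy [ 1.800e+02 -1.500e-01  8.823e+01] F [-0.3  0.1 -0.1] w 0.0852 
 shift cm [-0.37  0.01  8.48] rotvec to vertical/yaw [ 0.   -0.15 -0.07]
```

```bash
python3 -m handwheel '[[0,0,0,-0.1,0,1.5,1],[0,0,0,0,0,1.5,1],[0,0,0,0,0,0,1],[0,0,0,0,0,0,1],[0,0,0,0,0,0,1]]'
python3 -c "
from h import *
go(.5014,-.4432,.077,88.3)"
```

```text
time: 26.22
ee_pos: [0.5015, -0.4423, 0.133]
ee_rot: [3.141, 0.0, 1.539]
contact_force: [-0.3, 0.1, 0.7]
grip_width: 0.0852
gripper_force: 0.0
t 26.22 pos [ 0.5015 -0.4423  0.133 ] rpy [1.7995e+02 1.0000e-02 8.8210e+01] F [-0.3  0.1  0.7] w 0.0852 
 shift cm [-0.08 -0.01  5.6 ] rotvec to vertical/yaw [ 0.05  0.01 -0.09]
```

```bash
python3 -m handwheel '[[0,0,0,-0.05,0,1.5,1],[0,0,0,0,0,2.0,1],[0,0,0,0,0,1.3,1],[0,0,0,0,0,0.7,1],[0,0,0,0,0,0,1],[0,0,0,0,0,0,0],[0,0,0,0,0,0,-0.2],[0,0,0,0,0,0,-0.4],[0,0,0,0,0,0,-0.6],[0,0,0,0,0,0,-1],[0,0,0,0,0,0,-1],[0,0,0,0,0,0,-1],[0,0,0,0,0,0,-1]]' 
python3 -c "
from h import *
go(.5014,-.4432,.2,88.3)"
```

```text
time: 27.3
ee_pos: [0.5007, -0.4441, 0.0783]
ee_rot: [3.141, 0.001, 1.538]
contact_force: [-1.3, 0.8, 5.7]
grip_width: 0.0225
gripper_force: 58.7
t 27.30 pos [ 0.5007 -0.4441  0.0783] rpy [1.7995e+02 6.0000e-02 8.8120e+01] F [-1.3  0.8  5.7] w 0.0225 
 shift cm [  0.08   0.07 -12.17] rotvec to vertical/yaw [ 0.05  0.06 -0.18]
```

```bash
python3 -m handwheel '[[0,0,0,0,0,-1.0,-1],[0,0,0,0,0,-2.0,-1],[0,0,0,0,0,-2.5,-1],[0,0,0,0,0,-2.5,-1],[0,0,0,0,0,-2.5,-1],[0,0,0,0,0,-1.5,-1],[0,0,0,0,0,-0.7,-1],[0,0,3,0,0,0,-1],[0,0,3,0,0,0,-1],[0,0,0,0,0,0,-1],[0,0,0,0,0,0,-1]]' 
python3 -c "
from h import *
go(.4935,.0778,.200,82)"
```

```text
time: 28.22
ee_pos: [0.5, -0.4425, 0.2024]
ee_rot: [-3.139, -0.002, 1.435]
contact_force: [-0.6, -0.6, -4.9]
grip_width: 0.0224
gripper_force: 59.5
t 28.22 pos [ 0.5    -0.4425  0.2024] rpy [-1.7982e+02 -1.3000e-01  8.2200e+01] F [-0.6 -0.6 -4.9] w 0.0224 
 shift cm [51.46 -7.7   0.37] rotvec to vertical/yaw [-0.18 -0.13  0.2 ]
```

```bash
python3 -m handwheel '[[0,0,0.2,1.5,-0.24,0,-1],[0,0,0,3,-0.48,0,-1],[0,0,0,3.7,-0.58,0,-1],[0,0,0,3.7,-0.58,0,-1],[0,0,0,3.7,-0.58,0,-1],[0,0,0,3.7,-0.58,0,-1],[0,0,0,3.7,-0.58,0,-1],[0,0,0,3.7,-0.58,0,-1],[0,0,0,3.7,-0.58,0,-1],[0,0,0,3.7,-0.58,0,-1],[0,0,0,3.7,-0.58,0,-1],[0,0,0,3.7,-0.58,0,-1],[0,0,0,3.7,-0.58,0,-1],[0,0,0,3,-0.47,0,-1],[0,0,0,1.8,-0.28,0,-1],[0,0,0,0.9,-0.15,0,-1],[0,0,0,0.4,0,0,-1],[0,0,0,0,0,0,-1],[0,0,0,0,0,0,-1],[0,0,0,0,0,0,-1]]'
python3 -m handwheel '[[0,0,0,0,0,1.5,-1],[0,0,0,0,0,2.0,-1],[0,0,0,0,0,1.5,-1],[0,0,0,0,0,0.8,-1],[0,0,0,0,0,0,-1],[0,0,0,0,0,0,-1],[0,0,0,0,0,0,-1],[0,0,0,0,0,0,-1]]' >/dev/null
python3 -c "
from h import *
go(.4935,.0778,.128,82)"
```

```text
time: 29.88
ee_pos: [0.4935, 0.0731, 0.2043]
ee_rot: [3.141, 0.001, 1.426]
contact_force: [0.4, 0.3, -3.7]
grip_width: 0.0232
gripper_force: 59.5
t 30.55 pos [0.4944 0.0754 0.1473] rpy [ 1.7986e+02 -4.0000e-02  8.1900e+01] F [-1.  -0.5 -4.2] w 0.023 
 shift cm [ 0.23 -0.13  1.93] rotvec to vertical/yaw [ 0.14 -0.04 -0.1 ]
```

```bash
python3 -m handwheel '[[0,0,0,0.22,-0.1,0.4,-1],[0,0,0,0,0,0.3,-1],[0,0,0,0,0,0,-1],[0,0,0,0,0,0,-1],[0,0,0,0,0,0.4,-1],[0,0,0,0,0,0.4,-1],[0,0,0,0,0,0.3,-1],[0,0,0,0,0,0.2,-1],[0,0,0,0,0,0.2,-1],[0,0,0,0,0,0,-1],[0,0,0,0,0,0,-1]]'
python3 -c "
from h import *
go(.4935,.0778,.1103,82)"
```

```text
time: 31.47
ee_pos: [0.4927, 0.0779, 0.1241]
ee_rot: [-3.141, 0.0, 1.43]
contact_force: [0.2, -0.1, -4.9]
grip_width: 0.0226
gripper_force: 59.5
t 31.47 pos [0.4927 0.0779 0.1241] rpy [-1.7999e+02  1.0000e-02  8.1920e+01] F [ 0.2 -0.1 -4.9] w 0.0226 
 shift cm [0.   0.08 1.38] rotvec to vertical/yaw [-0.01  0.01 -0.08]
```

It is already 2 mm below nut-top height without contact, so this one is going on.

```bash
python3 -m handwheel '[[0,0,0,0,0.05,0.3,-1],[0,0,0,0,0,0.3,-1],[0,0,0,0,0,0.3,-1],[0,0,0,0,0,0.2,-1],[0,0,0,0,0,0.2,-1],[0,0,0,0,0,0.1,-1],[0,0,0,0,0,0,-1],[0,0,0,0,0,0,-1]]'
python3 -c "
from h import *
go(.4935,.0778,.1103,82)"
```

```text
time: 32.13
ee_pos: [0.4931, 0.0776, 0.1103]
ee_rot: [-3.141, 0.0, 1.43]
contact_force: [-0.7, -0.8, -2.8]
grip_width: 0.023
gripper_force: 59.7
t 32.13 pos [0.4931 0.0776 0.1103] rpy [-1.7999e+02  1.0000e-02  8.1910e+01] F [-0.7 -0.8 -2.8] w 0.023 
 shift cm [ 0.02  0.04 -0.  ] rotvec to vertical/yaw [-0.01  0.01 -0.09]
```

```bash
python3 -m handwheel '[[0,0,0,0,0,0.1,-1],[0,0,0,0,0,0.1,-1],[0,0,0,0,0,0.1,-1],[0,0,0,0,0,0,-1],[0,0,0,0,0,0,-1],[0,0,0,0,0,0,-1]]'
```

```text
time: 32.63
ee_pos: [0.4935, 0.0774, 0.1099]
ee_rot: [3.141, -0.002, 1.429]
contact_force: [-6.1, -0.6, 16.9]
grip_width: 0.0229
gripper_force: 61.7
```

There is a firm stop at z = .1099 with about 20 N of push, matching the washer height. One last look at the whole scene.

```bash
python3 - <<'E'
from h import *
import cv2
a=optics.read_camera("side");b=optics.read_camera("top")
cv2.imwrite("pics/end.png",np.hstack([cv2.resize(a[120:400,200:400],(400,560),interpolation=cv2.INTER_CUBIC),cv2.resize(b[130:410,350:550],(400,560),interpolation=cv2.INTER_CUBIC)]))
E
```

```text
(no output)
```

View pics/end.png

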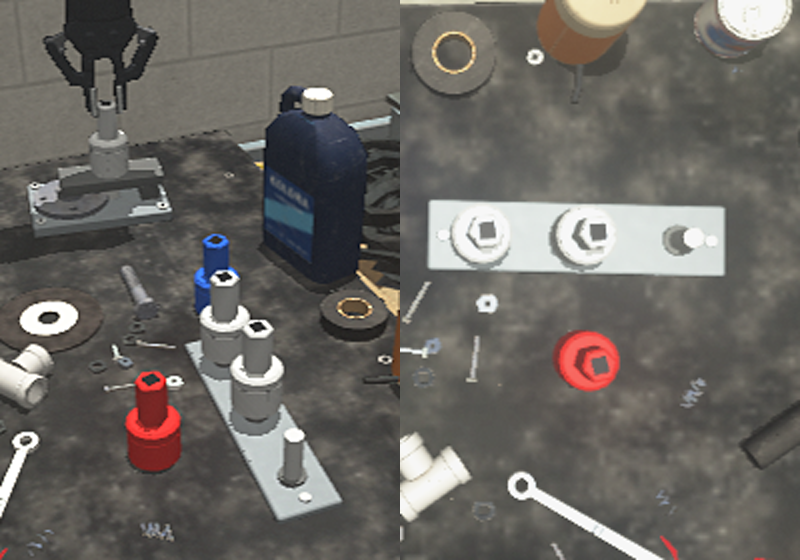

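The two misfits stand upright on posts 1 and 2 (at (225,275) and (258,328) in the crop) and post 3 is bare. The gripped socket sits down on the strap's washer at (108,150), and the bolt and tape roll are undisturbed.

```bash
python3 -c "
from cell import order
print(order.finish_job())"
```

```text
the job is handed in; nothing more can be done
None
```

The third socket (from post 3) fits and is pushed down to the washer, still gripped; the other two stand upright on posts 1 and 2, the bolt and tape roll were not touched, and the job is handed in at about 33 s of the 72 s allowed.

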